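Centre a flow cell on the imaging stage

TASK

Lift the flow cell with the green ports out of the cardboard carton, keeping it level, set it down gently on the black stage plate in front of the back stop, clear of it, and let go. Then, with the fingers, slide it gently until its long side lies flat against the steel back stop and it sits centred over the round window, midway between the two end stops. Leave the other two cells in their bays and the media bottle and the covered dish on the plate where they stand.

Things in the scene. Friction and masses are not known exactly. Their poses are not given: they have to be found in the camera images.
- cell_green: The flow cell to load: aluminium block 26 mm (its x) by 76 mm (its y) by 10 mm high, about 55 g, blue-grey glass strip on top, both ends green for 16 mm; two green ports, 11 mm across, 6 mm high, on top 29 mm either side of the middle along y. Same both ways round. Origin: centre of its underside, z up. Starts flat in a carton bay, up to 0.2 rad askew. Grip it across the 26 mm, between the ports.
- cell_orange: Identical to cell_green but with orange ports and ends; origin at the centre of its underside. Not needed; stays in its bay.
- cell_blue: Identical to cell_green but with blue ports and ends; origin at the centre of its underside. Not needed; stays in its bay.
- carton: Open cardboard carton, fixed: 310 mm (x) by 108 mm (y), 50 mm high; walls, dividers and floor 4 mm thick. Two full-height dividers make three bays in a row, centres at x = -102, 0 and 102 mm, each 98 mm (x) by 100 mm (y) inside. Origin: centre of its underside. One cell lies on the floor of each bay, long side roughly along the carton's y.
- stage: Imaging station, fixed: white housing under a black stage plate, 174 mm (its x) by 270 mm (its y), plate top 60 mm above the table, a 3 mm white rim showing 6 mm below it. Origin: centre of its underside; its front is -x. Steel stops 8 mm high stand on the rear part of the plate (see the points); the front part is clear but for the dish. Cells slide on the plate when pushed.
- window (a point): Centre of the round window (32 mm ring, flush with the plate) on the plate's top face, at stage x = +24 mm, midway between the end stops; axes as the stage's. A loaded cell has its origin here and its y along the window's y.
- back_stop (a point): Middle of the back stop's front face, at plate height, 13 mm from the window in its +x. The back stop is a steel bar 252 mm long (stage y), 8 mm thick, 8 mm high.
- lamp (a point): Top middle of the lamp pillar, 122 mm above the plate, on its rear corner at stage x = +75, y = +122 mm: a post 12 mm thick on an 18 mm foot, an 18 mm head on top, and a lamp 26 mm across pointing back (+x), its end 39 mm from the post's axis and its upper edge 126 mm above the plate. Fixed.
- end_stop_left (a point): Inner face of the end stop on the stage's +y side, at plate height, 112 mm from the window in its +y. The stop is a steel block 14 mm (y) by 34 mm (stage x from +11 to +45 mm), 8 mm high.
- end_stop_right (a point): Inner face of the end stop on the stage's -y side, 112 mm from the window in its -y; a block like the left one.
- bottle_mid: Loose media bottle with a black lid standing on the table between stage and carton, 62 mm across, 115 mm high, 0.45 kg. Origin at the centre of its underside. Not to be moved.
- dish: Loose covered culture dish, 39 mm across, 12 mm high, 30 g, white lid with a pink middle, standing on the front part of the stage plate, about 80 mm in front of the window (towards -x) and up to 60 mm to either side. Origin at the centre of its underside. Not to be moved.
Things that resemble listed ones, but are neither listed nor needed, are in the scene too. What is shaped like the cell_green but purple or yellow is not meant.

How it is judged:
By the outcome, as a careful person would: the job done as asked, in the order asked, and still so for the second after the job is handed in, with the robot touching nothing.
It also fails if it takes over 58 s, if anything falls off the work surface, if the arm or the gripper's body presses on something with over 40 N, if the wrist force passes 120 N, or if a joint passes its speed limit or range.

ROBOT

A 6-joint arm with a two-finger parallel gripper is mounted at the origin on the work surface. World frame = base frame: x ahead of the robot, y to its left, z up, the work surface at z = 0. Lengths are in mm, angles in rad, forces in N, time in s.
With the tool pointing down it reaches from about 275 to 750 mm from the base axis. Payload 10.2 kg.
Tool frame: the origin (TCP) lies midway between the tips of the shut fingers; the grasp point (between the pads) lies grasp_offset behind it (grasp_offset is the distance from the TCP to the grasp point, in mm); x points along the fingers, z is the direction in which the jaws open and shut, and the axes are right-handed (so a half turn about x gives the same grasp; the last joint's range is limited). The gripper opens to 85 mm and grips with 20 to 120 N. Pads are 22 mm wide; open, the fingers measure 114 mm over their backs; the gripper's body (76 mm by 85 mm) begins 54 mm behind the grasp point. The pads swing forward as they close: fully open they stand 13 mm farther back than shut.
Start: joints at [1.07, 0.313, 1.498, -0, 1.331, -0.223], TCP at [143.989, 504.875, 231.294] pointing down, gripper open.
Joint ranges: [-2.94, 2.94], [-0.97, 2.17], [0.19, 2.56], [-1.23, 4.37], [0.02, 3.11], [-2.88, 2.88]. Speed limits (rad/s): [2.39, 2.39, 3.01, 3.14, 3.14, 3.14].

INTERFACE

Orientations are given as a unit quaternion [w, x, y, z].
In Python, from rig import sense, capture, calibration, finish_job, grasp_offset gives the robot as it stands.
- The arm moves only by the shell command python3 -m jog 'ROWS' [FORCE]. ROWS is JSON, a list of rows, each an object with "linear": the shift along the tool's x, y, z scaled (see below), a list of three; "rotation": the turn, a rotation vector about the tool's x, y, z scaled (see below), a list of three; "grip": the finger opening in mm, from 0 to 85.4. A call has 1 to 20 rows; each row is the pose to reach, as a shift and turn from the pose measured when the call began, along the tool's axes at that moment; what a row does not reach only later rows make up. The controller multiplies each number of a shift by 0.3 m and each number of a turn by 0.5 rad. A row lasts 1/12 s, in which the tool goes at most 41.7 mm and 7.16 degrees, less where a joint would pass 70% of its speed; a pose out of reach is approached as far as the arm can. A call with a number of a shift or a turn outside -1 to 1 is refused whole. A call with a gripper value outside its range is refused whole. The fingers move at their own pace and stop on an object; FORCE is the grip in N (left out, the last holds). Time passes only in rows, so rows that repeat a pose let the fingers close. It gives the time, the measured TCP pose, the force and the opening at its end, in the units of the state.
- sense(): the state, without advancing time (a new reading comes with each control period).
- capture(name): name is "scene" or "top" or "wrist"; returns (picture, depth): 384x512x3 uint8, red, green, blue; 384x512 float32, mm along the optical axis (not along the pixel's ray), 0 where there is no reading.
- calibration(name): a dict with "intrinsics" (3x3 intrinsics, pixels), "dist" ([k1, k2, p1, p2, k3] as OpenCV has them; the pictures are not rectified), "world_from_camera" (4x4, takes a point from camera to world coordinates). Camera axes: x right, y up, looking along -z (the intrinsics and any distortion apply to the point x, -y, -z); pixel columns grow to the right and rows downward; lengths in mm; the calibration is good to about 2 mm. A picture is of the moment at which its call begins: read the wrist's pose just before it. calibration takes no time and is no camera call; for the wrist camera it gives the pose at the moment of the call.
- finish_job(): hands the job in, once; it reports no verdict.
The state is a dict: "time_s": time; "joints": joint angles; "dq": joint speeds; "tau": joint torques, N m; "eef_pos": TCP position; "ee_rot": TCP orientation; "force": force on the tool from outside, world axes, zero at the start; "wrist_torque": the same for the moment, N m; "grip_width": opening from 0.0 (shut) to 1.0 (fully open).
Only numpy, scipy, OpenCV 4.12 (cv2) and the standard library are available. Lean on these libraries where they do the work, as an engineer would, in place of code of your own. Each camera call takes 0.05 s, during which the arm holds its last target.

## Working session

There is one attempt and no reset: what is moved stays moved. The work goes in short steps, Python scripts to look and compute and a shell command to move; the robot and the scene stay as the last step left them, time stands still between calls to the robot, and variables do not carry over. Pictures are saved under pics/ and viewed, and the job is handed in when it is done.

```bash
ls; mkdir -p pics
python3 - <<'E'
from rig import sense,capture,calibration,grasp_offset
import cv2,numpy as np
print(sense(),grasp_offset)
for n in("scene","top","wrist"):
    c=calibration(n);p,d=capture(n)
    np.savez(f"pics/{n}0.npz",p=p,d=d,**{k:np.array(v) for k,v in c.items()})
    cv2.imwrite(f"pics/{n}0.png",p[:,:,::-1]);print(n,np.round(c["world_from_camera"],3).tolist(),np.array(c["intrinsics"]).tolist(),c["dist"])
E
```

```text
pics
{'time_s': 0.0, 'joints': array([ 1.06958301e+00,  3.13452082e-01,  1.49840837e+00,  6.76908289e-06,
        1.33099323e+00, -2.23412508e-01]), 'dq': array([-0.00142318,  0.00161487, -0.00027421, -0.00078695,  0.00054079,
       -0.00086151]), 'tau': array([-1.90429331e-03, -4.12270474e+01, -2.59742206e+01, -3.25765041e-04,
        4.08371605e-03, -1.87551287e-06]), 'eef_pos': array([143.87289191, 504.64785752, 230.74481552]), 'ee_rot': array([ 0.56400426, -0.42613771,  0.56481923,  0.42577585]), 'force': array([ 0.37077205, -0.26075374,  0.3528475 ]), 'wrist_torque': array([-0.03604973,  0.03228637,  0.02217358]), 'grip_width': 0.9937620492934132} 18.700000000000003
scene [[0.255, -0.809, 0.53, 1035.795], [0.967, 0.207, -0.149, -191.158], [0.011, 0.55, 0.835, 985.302], [0.0, 0.0, 0.0, 1.0]] [[381.4871516350156, 0.0, 248.90948834970453], [0.0, 381.4871516350156, 194.05475514291555], [0.0, 0.0, 1.0]] [-0.10591211  0.          0.          0.          0.        ]
top [[0.017, 0.997, -0.08, 352.037], [-1.0, 0.018, 0.011, -16.023], [0.013, 0.08, 0.997, 1426.989], [0.0, 0.0, 0.0, 1.0]] [[486.7106538937277, 0.0, 248.28961284896207], [0.0, 486.7106538937277, 194.12966020551724], [0.0, 0.0, 1.0]] [-0.06935761  0.          0.          0.          0.        ]
wrist [[0.274, -0.919, -0.283, 70.71], [0.962, 0.262, 0.081, 525.277], [-0.001, -0.294, 0.956, 373.892], [0.0, 0.0, 0.0, 1.0]] [[279.5896679358335, 0.0, 262.00442771697624], [0.0, 279.5896679358335, 192.29159726035593], [0.0, 0.0, 1.0]] [-0.01352268  0.          0.          0.          0.        ]
```

View pics/scene0.png

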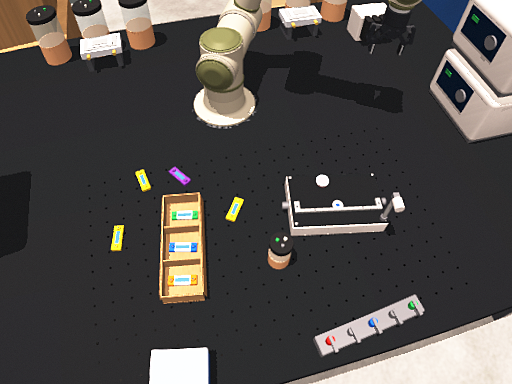

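View pics/top0.png

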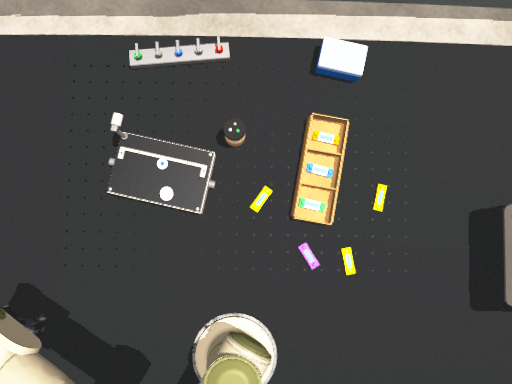

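View pics/wrist0.png

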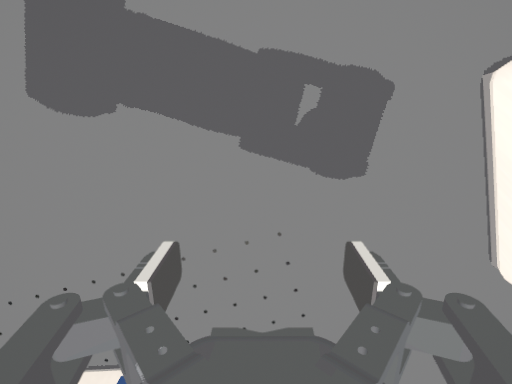

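Top view: green cell in the nearest bay at (312,205). The blue cell is at (319,171) and the orange at (326,138). Decoys are yellow at (261,199), (380,197) and (348,261), purple at (309,256), and a green knob on the rack at (138,55). The stage is around (162,172), the window at (162,163), the dish at (166,194), the bottle at (234,131) and the lamp at (117,122).

```bash
cat > h.py <<'E'
import numpy as np,cv2
def load(n):
    return dict(np.load(f"pics/{n}.npz"))
def w(c,uv,depth=None,z=None):
    uv=np.array(uv,float).reshape(-1,1,2)
    n=cv2.undistortPoints(uv,c["intrinsics"],c["dist"]).reshape(-1,2)
    r=np.c_[n[:,0],-n[:,1],-np.ones(len(n))]
    T=c["world_from_camera"]
    if depth is not None: return (r*np.array(depth).reshape(-1,1))@T[:3,:3].T+T[:3,3]
    R=r@T[:3,:3].T; s=(z-T[2,3])/R[:,2]; return R*s[:,None]+T[:3,3]
def cloud(c):
    v,u=np.mgrid[:384,:512]; d=c["d"].ravel()
    P=w(c,np.c_[u.ravel(),v.ravel()],d); P[d==0]=np.nan
    return P.reshape(384,512,3)
def px(c,P):
    T=np.linalg.inv(c["world_from_camera"]); q=np.atleast_2d(P)@T[:3,:3].T+T[:3,3]
    return cv2.projectPoints(q*[1,-1,-1],np.zeros(3),np.zeros(3),c["intrinsics"],c["dist"])[0].reshape(-1,2)
E
python3 - <<'E'
from h import *
for n in("top0","scene0"):
    c=load(n);P=cloud(c);h=cv2.cvtColor(c["p"],cv2.COLOR_RGB2HSV)
    m=((h[...,0]>45)&(h[...,0]<80)&(h[...,1]>130)&(h[...,2]>80)).astype(np.uint8)
    k,l,s,ce=cv2.connectedComponentsWithStats(m)
    for i in range(1,k):
        if s[i,4]>8: q=P[l==i]; print(n,"green",ce[i].round(1),s[i,4],np.nanmedian(q,0).round(1))
    # depth at table and points
    for uv in ([(250,250),(162,190),(135,190),(162,163),(234,131),(117,122),(166,194)] if n=="top0" else [(335,200),(323,181),(338,205),(280,240)]): print(uv,P[uv[1],uv[0]].round(1))
c=load("top0");i=c["p"][100:240,90:370,::-1];cv2.imwrite("pics/topcrop.png",cv2.resize(i,None,fx=2.8,fy=2.8,interpolation=cv2.INTER_CUBIC))
c=load("scene0");i=c["p"][150:310,130:420,::-1];cv2.imwrite("pics/scenecrop.png",cv2.resize(i,None,fx=2.7,fy=2.7,interpolation=cv2.INTER_CUBIC))
E
```

```text
top0 green [137.9  55.8] 24 [862.7 296.4  48.4]
top0 green [237.5 130.5] 12 [631.6   1.9 114.2]
top0 green [300.6 202.2] 16 [ 444.3 -184.3   15.8]
(250, 250) [303.7 -39.7   2.4]
(162, 190) [468.6 210.6  69.6]
(135, 190) [467.9 288.3  61.5]
(162, 163) [545.4 213.8  65.4]
(234, 131) [631.8  11.5 107.8]
(117, 122) [633.3 313.8 188.1]
(166, 194) [457.  197.8  77.1]
scene0 green [475.  18.] 37 [171.7 784.5 360.9]
scene0 green [448.   72.5] 26 [172.3 784.7 140.9]
scene0 green [194.9 214.7] 41 [ 452.5 -190.    14. ]
scene0 green [173.5 215.7] 31 [ 440.4 -251.8   14.6]
scene0 green [276.6 239.4] 13 [633.5  -2.2 113.9]
scene0 green [410.9 305.5] 37 [870.8 290.7  45.4]
(335, 200) [528.6 212.5  56.8]
(323, 181) [465.9 196.   72.3]
(338, 205) [549.3 212.5  61.5]
(280, 240) [634.4   7.3 106.9]
```

View pics/topcrop.png

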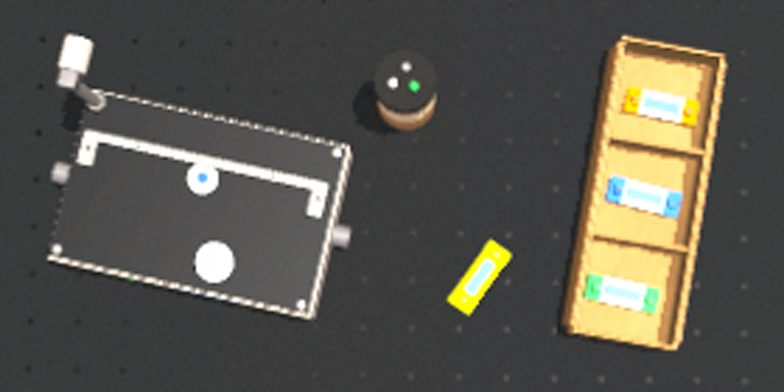

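View pics/scenecrop.png

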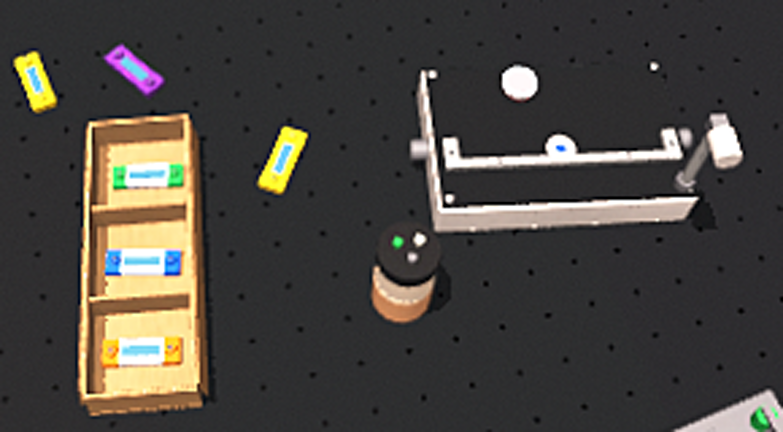

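```bash
cat >> h.py <<'E'
from scipy.spatial.transform import Rotation as Ro
def cur():
    from rig import sense
    s=sense();q=s["ee_rot"];return s,Ro.from_quat([q[1],q[2],q[3],q[0]])
def plan(pos,zaxis):
    """zaxis: world xy direction of jaw axis (sign chosen nearest)"""
    s,R=cur();M=R.as_matrix();z=np.array([zaxis[0],zaxis[1],0.]);z/=np.linalg.norm(z)
    for sg in(1,-1):
        x=np.array([0,0,-1.]);zz=sg*z;T=Ro.from_matrix(np.c_[x,np.cross(zz,x),zz])
        rv=(R.inv()*T).as_rotvec()
        print("sgn",sg,"rot/0.5",(rv/0.5).round(4))
    print("lin/0.3",(M.T@(np.array(pos)-s["eef_pos"])/300).round(4),"pos",s["eef_pos"].round(1),"jaw",M[:,2].round(3),"j6",s["joints"][5].round(3),"down",M[:,0].round(4),"F",s["force"].round(1),"t",s["time_s"])
E
python3 - <<'E'
from h import *
c=load("scene0");print("scene green px",px(c,[[448,-220,14]]))
plan([400,-210,230],[0.98,-0.19])
s,R=cur();print(R.as_matrix().round(3))
c=load("wrist0");print("cam in tool",(R.as_matrix().T@(c["world_from_camera"][:3,3]-s["eef_pos"])).round(1))
# stage corners px in top
c=load("top0");print(w(c,[(121.5,148),(206,165),(162,163),(166.5,194),(109,192),(202,213)],z=60).round(1))
E
```

```text
scene green px [[184.76173815 216.21090599]]
sgn 1 rot/0.5 [ 2.9691e+00 -1.8000e-03  1.1000e-03]
sgn -1 rot/0.5 [-3.3141e+00 -1.1000e-03 -1.8000e-03]
lin/0.3 [ 0.0046 -1.4742 -2.0569] pos [143.9 504.7 230.9] jaw [ 0.274  0.962 -0.001] j6 -0.223 down [-4.e-04 -8.e-04 -1.e+00] F [ 0.1  1.1 -0.5] t 0.15
[[-0.    -0.962  0.274]
 [-0.001  0.274  0.962]
 [-1.     0.    -0.001]]
cam in tool [-143.    76.    -0.4]
[[587.3 331.7  60. ]
 [542.7  89.8  60. ]
 [546.2 214.7  60. ]
 [458.4 199.1  60. ]
 [461.1 362.3  60. ]
 [406.7  97.8  60. ]]
```

```bash
R='x'; python3 -m jog '[{"linear":[0,-0.8,-0.95],"rotation":[1,0,0],"grip":50},{"linear":[0,-0.8,-0.95],"rotation":[1,0,0],"grip":50},{"linear":[0,-0.8,-0.95],"rotation":[1,0,0],"grip":50},{"linear":[0,-0.8,-0.95],"rotation":[1,0,0],"grip":50},{"linear":[0,-0.8,-0.95],"rotation":[1,0,0],"grip":50},{"linear":[0,-0.8,-0.95],"rotation":[1,0,0],"grip":50},{"linear":[0,-0.8,-0.95],"rotation":[1,0,0],"grip":50},{"linear":[0,-0.8,-0.95],"rotation":[1,0,0],"grip":50},{"linear":[0,-0.8,-0.95],"rotation":[1,0,0],"grip":50},{"linear":[0,-0.8,-0.95],"rotation":[1,0,0],"grip":50},{"linear":[0,-0.8,-0.95],"rotation":[1,0,0],"grip":50},{"linear":[0,-0.8,-0.95],"rotation":[1,0,0],"grip":50}]' 40
python3 -c "
from h import *
plan([440,-175,230],[.98,-.19])"
```

```text
time_s: 1.15
eef_pos: [296.3, 165.1, 231.0]
ee_rot: [0.652, -0.273, 0.653, 0.273]
force: [-0.0, 0.4, 0.7]
grip_width: 0.585
sgn 1 rot/0.5 [ 1.9681e+00 -1.9000e-03  7.0000e-04]
sgn -1 rot/0.5 [-4.3151e+00 -8.0000e-04 -2.2000e-03]
lin/0.3 [ 0.0037 -1.1368 -0.471 ] pos [296.3 165.1 231. ] jaw [ 0.702  0.712 -0.001] j6 -0.634 down [-8.e-04 -6.e-04 -1.e+00] F [-0.   0.4  0.7] t 1.15
```

```bash
python3 -m jog '[{"linear":[0,-0.8,-0.33],"rotation":[0.98,0,0],"grip":50},{"linear":[0,-0.8,-0.33],"rotation":[0.98,0,0],"grip":50},{"linear":[0,-0.8,-0.33],"rotation":[0.98,0,0],"grip":50},{"linear":[0,-0.8,-0.33],"rotation":[0.98,0,0],"grip":50},{"linear":[0,-0.8,-0.33],"rotation":[0.98,0,0],"grip":50},{"linear":[0,-0.8,-0.33],"rotation":[0.98,0,0],"grip":50},{"linear":[0,-0.8,-0.33],"rotation":[0.98,0,0],"grip":50},{"linear":[0,-0.8,-0.33],"rotation":[0.98,0,0],"grip":50},{"linear":[0,-0.8,-0.33],"rotation":[0.98,0,0],"grip":50}]' 40
python3 -c "
from h import *
plan([440,-175,230],[.98,-.19])"
```

```text
time_s: 1.9
eef_pos: [397.7, -72.3, 230.7]
ee_rot: [0.698, -0.107, 0.7, 0.107]
force: [-0.1, 0.8, -0.6]
grip_width: 0.589
sgn 1 rot/0.5 [ 9.918e-01 -3.600e-03 -8.000e-04]
sgn -1 rot/0.5 [-5.2914e+00  1.1000e-03 -4.8000e-03]
lin/0.3 [ 0.0021 -0.3689  0.0319] pos [397.7 -72.3 230.7] jaw [ 0.954  0.3   -0.002] j6 -0.776 down [-1.8e-03  3.0e-04 -1.0e+00] F [-0.1  0.8 -0.6] t 1.9
```

```bash
python3 -m jog '[{"linear":[0,-0.37,0.03],"rotation":[0.99,0,0],"grip":50},{"linear":[0,-0.37,0.03],"rotation":[0.99,0,0],"grip":50},{"linear":[0,-0.37,0.03],"rotation":[0.99,0,0],"grip":50},{"linear":[0,-0.37,0.03],"rotation":[0.99,0,0],"grip":50},{"linear":[0,-0.37,0.03],"rotation":[0.99,0,0],"grip":50},{"linear":[0,-0.37,0.03],"rotation":[0.99,0,0],"grip":50}]' 40
cat >> h.py <<'E'
def snap(name,out):
    from rig import capture,calibration
    c=calibration(name);p,d=capture(name)
    np.savez(f"pics/{out}.npz",p=p,d=d,**{k:np.array(v) for k,v in c.items()})
    cv2.imwrite(f"pics/{out}.png",p[:,:,::-1]);return load(out)
E
python3 -c "
from h import *
snap('wrist','w1')
plan([440,-175,230],[.98,-.19])"
```

```text
time_s: 2.4
eef_pos: [439.6, -173.3, 230.7]
ee_rot: [0.703, 0.065, 0.705, -0.065]
force: [-0.7, -0.1, 0.3]
grip_width: 0.584
sgn 1 rot/0.5 [ 0.0147 -0.0038 -0.0005]
sgn -1 rot/0.5 [-6.2684e+00  7.0000e-04 -5.9000e-03]
lin/0.3 [ 0.0027 -0.0049  0.0024] pos [ 439.6 -173.4  230.8] jaw [ 0.983 -0.183 -0.002] j6 -0.44 down [-1.8e-03  6.0e-04 -1.0e+00] F [-0.2  1.1  0.7] t 2.45
```

View pics/w1.png

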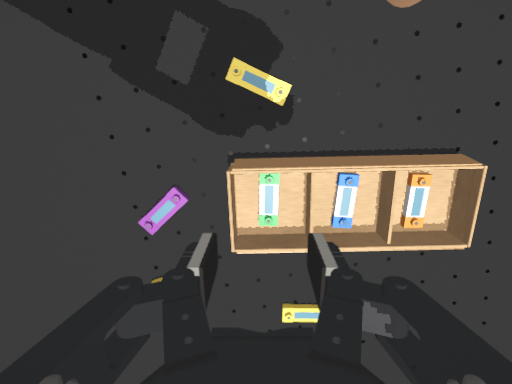

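Wrist view: the green cell lies at (269,200) in the leftmost bay, with ports at (269,179) and (268,221). Blue is at (345,200) and orange at (418,200), both in the other bays. The purple decoy is at (163,211), and yellow ones are at (258,81) and (300,314). I'll measure from this view.

Run:
```python
from h import *
c=load("w1");P=cloud(c);p=c["p"];h=cv2.cvtColor(p,cv2.COLOR_RGB2HSV)
m=((h[...,0]>45)&(h[...,0]<85)&(h[...,1]>90)&(h[...,2]>50)).astype(np.uint8)
k,l,s,ce=cv2.connectedComponentsWithStats(m)
for i in range(1,k):
    if s[i,4]>15: print("green",ce[i].round(1),s[i],np.nanmedian(P[l==i],0).round(1),np.nanpercentile(P[l==i][:,2],[5,95]).round(1))
pts=np.argwhere(m)[:,::-1]; pts=pts[(pts[:,0]>235)&(pts[:,0]<300)&(pts[:,1]>165)&(pts[:,1]<240)]
W=w(c,pts,z=14)[:,:2].astype(np.float32);r=cv2.minAreaRect(W);print(r,cv2.boxPoints(r))
# table depth check, carton
print("table",P[340,230],P[120,350],"floor",P[190,290],P[190,250])
m=(h[...,0]>5)&(h[...,0]<20)&(h[...,1]>90)&(P[...,2]>44)&(P[...,2]<58)
r=cv2.minAreaRect(P[m][:,:2].astype(np.float32));print("carton",r,np.nanmedian(P[m][:,2]));print(cv2.boxPoints(r))
cv2.imwrite("pics/w1crop.png",cv2.resize(p[150:260,220:330,::-1],None,fx=5,fy=5,interpolation=cv2.INTER_CUBIC))
```

```text
green [267.6 177.2] [264 174  10   9  38] [ 441.8 -187.7   15.8] [14.  20.6]
green [267.2 220. ] [260 215  17  10 124] [ 430.8 -248.2   15. ] [13.5 21.1]
((437.9924621582031, -220.00167846679688), (71.50257110595703, 22.31382179260254), 79.51090240478516) [[ 420.51352 -253.12445]
 [ 442.4545  -257.18665]
 [ 455.4714  -186.8789 ]
 [ 433.53043 -182.81671]]
table [ 431.88364693 -160.59908693  310.17715888] [ 5.61127317e+02 -1.36730637e+02 -8.29466338e-02] floor [ 469.72293692 -214.94167679    4.0426898 ] [ 415.38351562 -205.09935666    3.28536753]
carton ((541.6834716796875, -241.00596618652344), (114.29142761230469, 310.0688781738281), 80.83165740966797) 48.83393015900464
[[ 379.52435 -272.7191 ]
 [ 685.6319  -322.12415]
 [ 703.8426  -209.29285]
 [ 397.73505 -159.88779]]
```

View pics/w1crop.png

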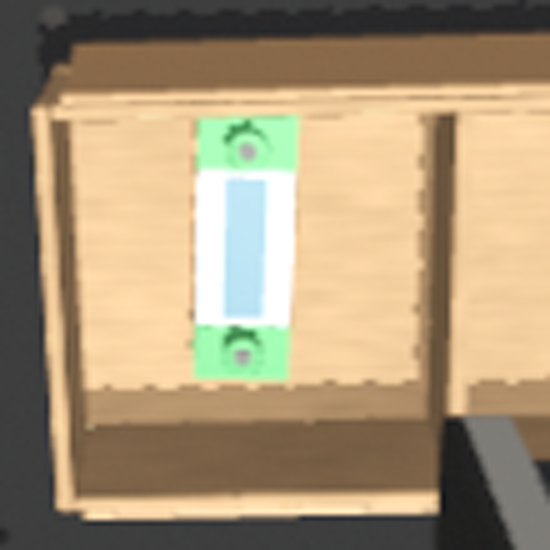

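Run:
```python
from h import *
c=load("w1");p=c["p"].astype(int);P=cloud(c)
# cell: blue-ish/green relative to wood: B - R > -10
m=(p[...,2]-p[...,0]>-25)&(p.sum(2)>150)
m|=(p[...,1]-p[...,0]>15)
sub=np.zeros_like(m);sub[170:232,250:290]=m[170:232,250:290]
k,l,s,ce=cv2.connectedComponentsWithStats(sub.astype(np.uint8));i=1+np.argmax(s[1:,4]);print(s[i])
pts=np.argwhere(l==i)[:,::-1]
W=w(c,pts,z=14)[:,:2].astype(np.float32);r=cv2.minAreaRect(W);print(r);print(cv2.boxPoints(r).round(1))
print(w(c,[(259.4,173.4),(279.6,173.4),(277.6,226),(259,226)],z=14).round(1), w(c,[(269.4,180),(268.2,221)],z=20).round(1))
```

```text
[ 258  173   22   53 1045]
((438.2016296386719, -220.1103057861328), (75.0353012084961, 26.85002899169922), 78.01424407958984)
[[ 417.3 -254. ]
 [ 443.5 -259.6]
 [ 459.1 -186.2]
 [ 432.9 -180.6]]
[[ 433.1 -181.9   14. ]
 [ 459.3 -186.8   14. ]
 [ 444.1 -260.6   14. ]
 [ 418.6 -255.8   14. ]] [[ 444.6 -191.6   20. ]
 [ 432.9 -248.2   20. ]]
```

```bash
python3 -c "
from h import *
plan([438.3,-220.5,75],[.979,-.203])"
```

```text
sgn 1 rot/0.5 [ 0.0407 -0.0038 -0.0004]
sgn -1 rot/0.5 [-6.2425e+00  7.0000e-04 -5.9000e-03]
lin/0.3 [ 0.5193 -0.1551  0.0256] pos [ 439.6 -173.4  230.8] jaw [ 0.983 -0.183 -0.002] j6 -0.44 down [-1.8e-03  6.0e-04 -1.0e+00] F [-0.2  1.1  0.7] t 2.45
```

```bash
python3 -m jog '[{"linear":[0,-0.155,0.026],"rotation":[0.04,-0.004,0],"grip":44},{"linear":[0.25,-0.155,0.026],"rotation":[0.04,-0.004,0],"grip":44},{"linear":[0.52,-0.155,0.026],"rotation":[0.04,-0.004,0],"grip":44},{"linear":[0.52,-0.155,0.026],"rotation":[0.04,-0.004,0],"grip":44},{"linear":[0.52,-0.155,0.026],"rotation":[0.04,-0.004,0],"grip":44},{"linear":[0.52,-0.155,0.026],"rotation":[0.04,-0.004,0],"grip":44},{"linear":[0.52,-0.155,0.026],"rotation":[0.04,-0.004,0],"grip":44}]' 30
python3 -c "
from h import *
snap('wrist','w2')
plan([438.3,-220.5,5],[.979,-.203])"
```

```text
time_s: 3.03
eef_pos: [438.5, -219.2, 75.1]
ee_rot: [0.703, 0.071, 0.704, -0.07]
force: [0.6, 0.4, 0.2]
grip_width: 0.512
sgn 1 rot/0.5 [0.0064 0.0037 0.0013]
sgn -1 rot/0.5 [-6.2768e+00 -2.0000e-03  5.8000e-03]
lin/0.3 [ 0.2385 -0.0017 -0.0034] pos [ 439.3 -220.1   76.5] jaw [ 0.98  -0.2    0.002] j6 -0.503 down [ 0.0017 -0.001  -1.    ] F [ 0.8 -1.   0.4] t 3.0833
```

View pics/w2.png

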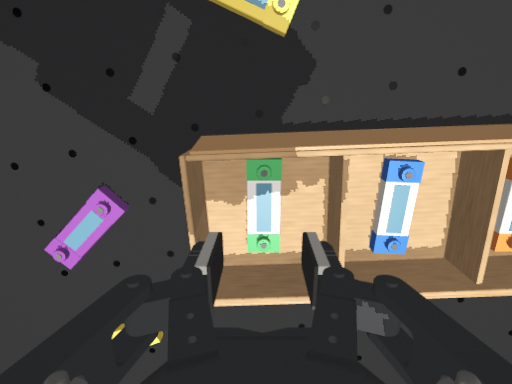

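Closer view: the cell's ports are at (264,172) and (264,243), and the pads straddle column 262, so it is centred between the fingers. I'll descend next.

```bash
python3 -c "
from h import *
c=load('w2');print(w(c,[(264,172),(264,243)],z=20).round(1),w(c,[(264,172),(264,243)],z=20).mean(0))"
python3 -m jog '[{"linear":[0.08,0,-0.003],"rotation":[0.006,0.004,0.001],"grip":44},{"linear":[0.16,0,-0.003],"rotation":[0.006,0.004,0.001],"grip":44},{"linear":[0.2,0,-0.003],"rotation":[0.006,0.004,0.001],"grip":44},{"linear":[0.22,0,-0.003],"rotation":[0.006,0.004,0.001],"grip":44},{"linear":[0.237,0,-0.003],"rotation":[0.006,0.004,0.001],"grip":44},{"linear":[0.237,0,-0.003],"rotation":[0.006,0.004,0.001],"grip":44},{"linear":[0.237,0,-0.003],"rotation":[0.006,0.004,0.001],"grip":44}]' 30
```

```text
[[ 444.7 -190.6   20. ]
 [ 433.5 -246.6   20. ]] [ 439.09072382 -218.60821261   20.        ]
time_s: 3.67
eef_pos: [439.2, -220.4, 6.7]
ee_rot: [0.704, 0.071, 0.703, -0.072]
force: [0.2, -0.9, -0.4]
grip_width: 0.514
```

```bash
python3 -m jog '[{"linear":[0.01,0,0],"rotation":[0,0,0],"grip":44},{"linear":[0.01,0,0],"rotation":[0,0,0],"grip":36},{"linear":[0.01,0,0],"rotation":[0,0,0],"grip":30},{"linear":[0.01,0,0],"rotation":[0,0,0],"grip":24},{"linear":[0.01,0,0],"rotation":[0,0,0],"grip":22},{"linear":[0.01,0,0],"rotation":[0,0,0],"grip":20},{"linear":[0.01,0,0],"rotation":[0,0,0],"grip":20},{"linear":[0.01,0,0],"rotation":[0,0,0],"grip":20}]' 35
python3 -c "
from h import *
snap('wrist','w3')
plan([439,-220,160],[.979,-.203])"
```

```text
time_s: 4.33
eef_pos: [439.4, -220.6, 4.2]
ee_rot: [0.704, 0.071, 0.703, -0.073]
force: [-1.4, 2.0, 5.5]
grip_width: 0.295
sgn 1 rot/0.5 [0.0014 0.0047 0.0031]
sgn -1 rot/0.5 [-6.2818e+00 -4.8000e-03  7.3000e-03]
lin/0.3 [-5.191e-01  9.000e-04 -5.000e-04] pos [ 439.4 -220.6    4.3] jaw [ 0.979 -0.202  0.002] j6 -0.5 down [ 0.002 -0.002 -1.   ] F [-1.4  1.7  6.6] t 4.3833
```

View pics/w3.png

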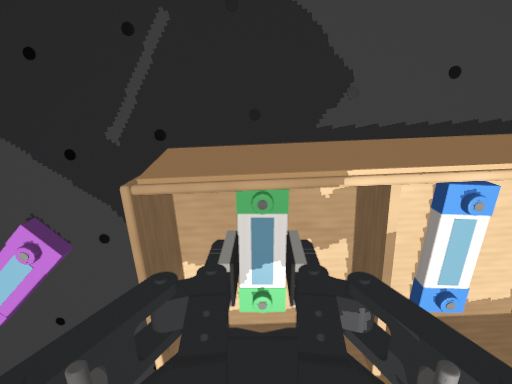

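The cell is gripped (opening 25 mm), with the pads between the ports at (262,204) and (262,300). I'll lift straight up.

```bash
python3 -m jog '[{"linear":[-0.02,0,0],"rotation":[0,0.004,0.003],"grip":20},{"linear":[-0.06,0,0],"rotation":[0,0.004,0.003],"grip":20},{"linear":[-0.12,0,0],"rotation":[0,0.004,0.003],"grip":20},{"linear":[-0.2,0,0],"rotation":[0,0.004,0.003],"grip":20},{"linear":[-0.28,0,0],"rotation":[0,0.004,0.003],"grip":20},{"linear":[-0.36,0,0],"rotation":[0,0.004,0.003],"grip":20},{"linear":[-0.44,0,0],"rotation":[0,0.004,0.003],"grip":20},{"linear":[-0.5,0,0],"rotation":[0,0.004,0.003],"grip":20},{"linear":[-0.52,0,0],"rotation":[0,0.004,0.003],"grip":20},{"linear":[-0.52,0,0],"rotation":[0,0.004,0.003],"grip":20}]' 35
python3 -c "
from h import *
snap('wrist','w4');c=snap('top','top1')
plan([500,130,160],[.983,-.184])"
```

```text
time_s: 5.22
eef_pos: [439.5, -220.6, 161.4]
ee_rot: [0.704, 0.071, 0.703, -0.072]
force: [0.5, -0.4, -1.1]
grip_width: 0.293
sgn 1 rot/0.5 [-0.0374 -0.002  -0.0014]
sgn -1 rot/0.5 [ 6.2458e+00 -2.3000e-03  3.2000e-03]
lin/0.3 [-0.0014  1.1838 -0.036 ] pos [ 438.7 -220.   159.3] jaw [ 0.979 -0.202 -0.001] j6 -0.5 down [-9.e-04  9.e-04 -1.e+00] F [-0.3  0.6 -1.4] t 5.3167
```

View pics/w4.png

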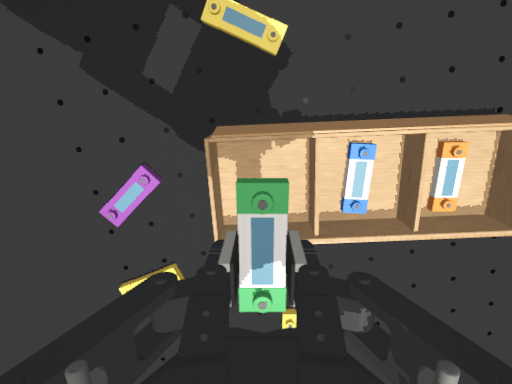

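Run:
```python
from h import *
c=load("w4");P=cloud(c)
pt=w(c,[(262,203),(262,300)],z=160+16);print(pt.round(1),pt.mean(0).round(1),np.linalg.norm(pt[0]-pt[1]))
print("depth z ends",P[185:195,245:255,2].mean(),P[250,262],P[305:309,245:250,2].mean())
plan([475,187,250],[.983,-.184])
```

```text
[[ 444.5 -191.2  176. ]
 [ 433.2 -246.2  176. ]] [ 438.9 -218.7  176. ] 56.201325701163974
depth z ends nan [ 438.85956476 -218.77902595  171.27780741] nan
sgn 1 rot/0.5 [-0.0374 -0.002  -0.0014]
sgn -1 rot/0.5 [ 6.2458e+00 -2.3000e-03  3.2000e-03]
lin/0.3 [-0.3012  1.3532 -0.1563] pos [ 438.7 -220.   159.3] jaw [ 0.979 -0.202 -0.001] j6 -0.5 down [-9.e-04  9.e-04 -1.e+00] F [-0.3  0.6 -1.4] t 5.3167
```

```bash
python3 -m jog '[{"linear":[-0.1,0.08,0],"rotation":[-0.03,0,0],"grip":20},{"linear":[-0.2,0.2,-0.01],"rotation":[-0.03,0,0],"grip":20},{"linear":[-0.3,0.3,-0.02],"rotation":[-0.03,0,0],"grip":20},{"linear":[-0.3,0.42,-0.04],"rotation":[-0.03,0,0],"grip":20},{"linear":[-0.3,0.54,-0.05],"rotation":[-0.03,0,0],"grip":20},{"linear":[-0.3,0.66,-0.07],"rotation":[-0.03,0,0],"grip":20},{"linear":[-0.3,0.75,-0.08],"rotation":[-0.03,0,0],"grip":20},{"linear":[-0.3,0.8,-0.08],"rotation":[-0.03,0,0],"grip":20}]' 35
python3 -c "
from h import *
plan([475,187,250],[.983,-.184])"
```

```text
time_s: 5.98
eef_pos: [463.1, 22.7, 248.2]
ee_rot: [0.703, 0.066, 0.705, -0.065]
force: [1.2, -0.8, -0.8]
grip_width: 0.294
sgn 1 rot/0.5 [-0.0028 -0.0074 -0.0027]
sgn -1 rot/0.5 [ 6.2804e+00 -4.2000e-03  1.1600e-02]
lin/0.3 [-0.0052  0.5455 -0.0627] pos [463.1  22.7 248.2] jaw [ 0.983 -0.185 -0.004] j6 -0.019 down [-0.0034  0.002  -1.    ] F [ 1.2 -0.8 -0.8] t 5.9833
```

```bash
python3 -m jog '[{"linear":[0,0.1,-0.01],"rotation":[0,-0.007,-0.003],"grip":20},{"linear":[0,0.2,-0.02],"rotation":[0,-0.007,-0.003],"grip":20},{"linear":[0,0.32,-0.03],"rotation":[0,-0.007,-0.003],"grip":20},{"linear":[0,0.44,-0.05],"rotation":[0,-0.007,-0.003],"grip":20},{"linear":[0,0.52,-0.06],"rotation":[0,-0.007,-0.003],"grip":20},{"linear":[0,0.545,-0.063],"rotation":[0,-0.007,-0.003],"grip":20},{"linear":[0,0.545,-0.063],"rotation":[0,-0.007,-0.003],"grip":20},{"linear":[0,0.545,-0.063],"rotation":[0,-0.007,-0.003],"grip":20}]' 35
python3 -c "
from h import *
snap('wrist','w5')
plan([475,187,250],[.983,-.184])"
```

```text
time_s: 6.65
eef_pos: [474.7, 186.3, 247.4]
ee_rot: [0.703, 0.065, 0.705, -0.066]
force: [-0.7, 0.4, 0.0]
grip_width: 0.294
sgn 1 rot/0.5 [-0.0044 -0.0029  0.0021]
sgn -1 rot/0.5 [6.2788e+00 3.2000e-03 4.5000e-03]
lin/0.3 [-0.0076  0.004  -0.0002] pos [474.8 185.8 247.7] jaw [ 0.983 -0.186 -0.001] j6 0.33 down [-1.6e-03 -7.0e-04 -1.0e+00] F [-0.3  0.6 -0.6] t 6.7
```

View pics/w5.png

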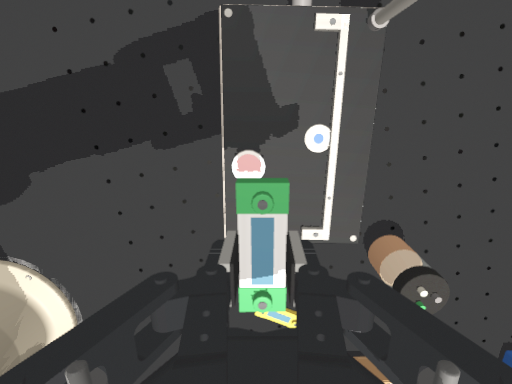

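Wrist over stage: window at (318,138), back stop running from (343,30) to (330,230), end stops at (332,21) and (315,234), dish at (249,167).

Run:
```python
from h import *
c=load("w5");P=cloud(c);p=c["p"];g=cv2.cvtColor(p,cv2.COLOR_RGB2GRAY).astype(float)
# window ring
m=(g>150).astype(np.uint8)
k,l,s,ce=cv2.connectedComponentsWithStats(m)
for i in range(1,k):
    if s[i,4]>60: print(ce[i].round(1),s[i])
def obj(x0,y0,x1,y1):
    mm=np.zeros_like(m);mm[y0:y1,x0:x1]=(g>120)[y0:y1,x0:x1];cs,_=cv2.findContours(mm,0,2);return max(cs,key=cv2.contourArea)
e=cv2.fitEllipse(obj(303,122,333,156));print("ring",e,w(c,[e[0]],z=60))
e=cv2.fitEllipse(cv2.convexHull(obj(228,148,270,179)));print("dish",e,w(c,[e[0]],z=72))
# back stop front edge: dark->bright along row (subpixel)
pts=[]
for r in list(range(40,115,4))+list(range(162,222,4)):
    seg=g[r,318:350];dg=np.diff(seg);j=int(np.argmax(dg));
    w3=dg[max(j-1,0):j+2].clip(0);x=318+.5+(np.arange(max(j-1,0),j+2)*w3).sum()/w3.sum();pts.append((x,r))
print(np.round(pts[::5],1).tolist())
A=w(c,pts,z=68)
B=cv2.fitLine(A[:,:2].astype(np.float32),cv2.DIST_HUBER,0,.01,.01).ravel();print("stop line",B,"yaw",np.arctan2(B[1],B[0]))
print("plate z",np.nanmedian(P[60:110,240:290,2]),"window depth z",P[138,318])
cv2.imwrite("pics/w5crop.png",cv2.resize(p[5:250,210:390,::-1],None,fx=2.4,fy=2.4,interpolation=cv2.INTER_CUBIC))
```

```text
[302.6   2.4] [294   0  17   6  91]
[220.4  48.1] [219   6   3  86 115]
[329.2 120.7] [ 301   13   50  227 3121]
[378.2  22.5] [371  15  18  13  92]
[221.6 110.1] [221  93   2  42  65]
[223.5 186.6] [222 136   5 102 221]
[248.  165.1] [231 150  35  29 823]
[264.  271.5] [ 237  213   60  115 3777]
[397.5 264.1] [380 249  43  37 852]
[ 36.4 307.1] [   0  262   76   93 3604]
[451.6 379.7] [445 376  14   8  92]
ring ((319.8968505859375, 138.43800354003906), (30.237131118774414, 32.224796295166016), 99.46698760986328) [[547.04120819 212.17372204  60.        ]]
dish ((248.0417022705078, 166.2589874267578), (33.2755241394043, 34.44913101196289), 98.74246978759766) [[459.04968683 197.56500601  72.        ]]
[[339.2, 40.0], [337.4, 60.0], [335.6, 80.0], [333.6, 100.0], [327.8, 166.0], [326.2, 186.0], [324.2, 206.0]]
stop line [2.042025e-01 9.789287e-01 5.592660e+02 2.204626e+02] yaw 1.3651474
plate z 60.449016376914045 window depth z [544.57781719 213.36921972  62.01562945]
```

View pics/w5crop.png

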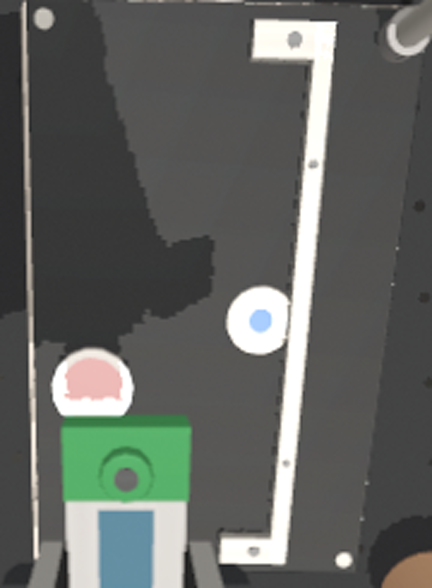

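Run:
```python
from h import *
c=load("w5")
A=w(c,[(325.8,30.4),(312,228.8)],z=68);W=w(c,[(317.9,138.4)],z=60)[0]
v=np.array([0.2042,0.9789,0]);u=np.array([.9789,-.2042,0]);S=np.array([559.266,220.463,60])
print(A.round(1),W.round(1)); print("window: to stop",(S-W)@u,"ends v rel window",(A-W)@v,(A-W)@u)
D=np.array([459.05,197.57,72]);print("dish in window frame",(D-W)@u,(D-W)@v)
# edge refine
p=c["p"];g=cv2.cvtColor(p,cv2.COLOR_RGB2GRAY).astype(float)
print(g[22:36,322:328].mean(1).round(),g[222:236,308:316].mean(1).round())
```

```text
[[565.5 321.5  68. ]
 [521.8 103.5  68. ]] [544.8 212.6  60. ]
window: to stop 12.611087134723538 ends v rel window [ 110.75195225 -111.49011454] [-1.89541153 -0.16180044]
dish in window frame -80.81560466527641 -32.25778900713466
[251. 251. 252. 253. 254. 254. 243. 172. 126. 100.  81.  81.  81.  81.] [ 87.  86.  86.  77.  71. 111. 138. 210. 255. 255. 252. 223. 227. 230.]
```

```bash
python3 -c "
from h import *
plan([523.9,215.6,95],[.979,-.203])"
```

```text
sgn 1 rot/0.5 [ 0.0345 -0.0028  0.0021]
sgn -1 rot/0.5 [-6.2487e+00 -3.3000e-03 -4.4000e-03]
lin/0.3 [0.5088 0.1286 0.143 ] pos [474.8 185.8 247.7] jaw [ 0.983 -0.186 -0.001] j6 0.33 down [-1.6e-03 -7.0e-04 -1.0e+00] F [-0.3  0.6 -0.6] t 6.7
```

```bash
python3 -m jog '[{"linear":[0.1,0.06,0.07],"rotation":[0.034,-0.003,0.002],"grip":20},{"linear":[0.2,0.128,0.143],"rotation":[0.034,-0.003,0.002],"grip":20},{"linear":[0.32,0.128,0.143],"rotation":[0.034,-0.003,0.002],"grip":20},{"linear":[0.44,0.128,0.143],"rotation":[0.034,-0.003,0.002],"grip":20},{"linear":[0.508,0.128,0.143],"rotation":[0.034,-0.003,0.002],"grip":20},{"linear":[0.508,0.128,0.143],"rotation":[0.034,-0.003,0.002],"grip":20},{"linear":[0.508,0.128,0.143],"rotation":[0.034,-0.003,0.002],"grip":20},{"linear":[0.508,0.128,0.143],"rotation":[0.034,-0.003,0.002],"grip":20}]' 35
python3 -c "
from h import *
snap('wrist','w6')
plan([523.9,215.6,62],[.979,-.203])"
```

```text
time_s: 7.37
eef_pos: [525.0, 214.8, 97.1]
ee_rot: [0.704, 0.073, 0.702, -0.072]
force: [0.8, -0.9, -0.1]
grip_width: 0.293
sgn 1 rot/0.5 [-0.0011  0.0067 -0.0025]
sgn -1 rot/0.5 [ 6.2821e+00 -4.0000e-03 -1.0500e-02]
lin/0.3 [ 0.1177  0.0009 -0.0045] pos [525.  215.   97.3] jaw [ 0.979 -0.204  0.003] j6 0.387 down [ 3.5e-03  6.0e-04 -1.0e+00] F [ 0.5  0.  -0.7] t 7.4167
```

View pics/w6.png

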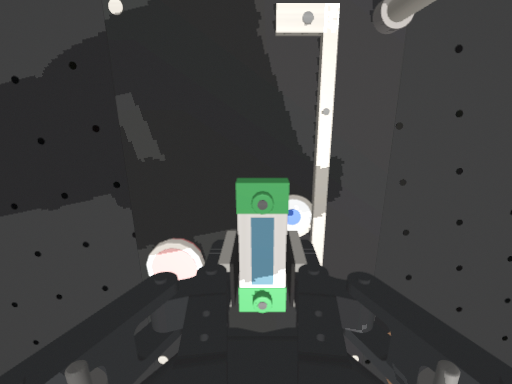

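Run:
```python
from h import *
c=load("w6");p=c["p"];g=cv2.cvtColor(p,cv2.COLOR_RGB2GRAY).astype(float);P=cloud(c)
pts=[]
for r in list(range(44,190,4)):
    seg=g[r,308:332];dg=np.diff(seg);j=int(np.argmax(dg));a=max(j-1,0)
    w3=dg[a:j+2].clip(0);pts.append((308.5+(np.arange(a,a+len(w3))*w3).sum()/w3.sum(),r))
A=w(c,pts,z=68);B=cv2.fitLine(A[:,:2].astype(np.float32),cv2.DIST_HUBER,0,.01,.01).ravel();print("stop",B,np.arctan2(B[1],B[0]))
e=w(c,[(294,216)],z=60)[0];print("window",e)
v=np.array([B[0],B[1],0]);v*=np.sign(v[1]);u=np.array([v[1],-v[0],0])
print("win to stop",(np.array([B[2],B[3],0])-e)@u)
for zc in(107,113):
  q=w(c,[(262.3,203.5),(262.3,302.5)],z=zc);ce=q.mean(0);print(zc,q.round(1),np.linalg.norm(q[0]-q[1]).round(1),"cell in window frame",((ce-e)@u).round(1),((ce-e)@v).round(1),np.arctan2(*(q[0]-q[1])[1::-1]))
print(P[250,262],P[205:215,245:250].reshape(-1,3).mean(0))
print("upper inner end", (w(c,[(300,33)],z=68)[0]-e)@v)
```

```text
stop [2.0442912e-01 9.7888136e-01 5.7089673e+02 2.7557474e+02] 1.3649158
window [546.3261912  212.65188964  60.        ]
win to stop 11.188378550414068
107 [[529.9 242.3 107. ]
 [517.8 184.  107. ]] 59.6 cell in window frame -22.1 -4.1 1.3662585591775043
113 [[530.3 244.4 113. ]
 [518.7 188.6 113. ]] 56.9 cell in window frame -22.2 -0.7 1.3662585591775047
[524.40669021 216.78877155 107.24860359] [521.66230559 240.89692786 107.51052113]
upper inner end 111.41532143030997
```

```bash
python3 -m jog '[{"linear":[0.05,0.003,-0.005],"rotation":[0,0.007,-0.002],"grip":20},{"linear":[0.09,0.003,-0.005],"rotation":[0,0.007,-0.002],"grip":20},{"linear":[0.105,0.003,-0.005],"rotation":[0,0.007,-0.002],"grip":20},{"linear":[0.112,0.003,-0.005],"rotation":[0,0.007,-0.002],"grip":20},{"linear":[0.116,0.003,-0.005],"rotation":[0,0.007,-0.002],"grip":20},{"linear":[0.116,0.003,-0.005],"rotation":[0,0.007,-0.002],"grip":20},{"linear":[0.116,0.003,-0.005],"rotation":[0,0.007,-0.002],"grip":20}]' 35
python3 -c "
from h import *
plan([523.9,215.6,61],[.979,-.204])"
```

```text
time_s: 8.0
eef_pos: [524.3, 216.3, 63.3]
ee_rot: [0.704, 0.073, 0.703, -0.072]
force: [0.3, -0.1, -1.2]
grip_width: 0.291
sgn 1 rot/0.5 [ 0.0009  0.0021 -0.0015]
sgn -1 rot/0.5 [-6.2823e+00  2.4000e-03  3.4000e-03]
lin/0.3 [ 0.0077 -0.0026 -0.0008] pos [524.3 216.3  63.3] jaw [ 0.979 -0.204  0.001] j6 0.389 down [ 1.2e-03  5.0e-04 -1.0e+00] F [ 0.3 -0.1 -1.2] t 8.0
```

```bash
python3 -m jog '[{"linear":[0.004,0,0],"rotation":[0,0.002,-0.001],"grip":20},{"linear":[0.007,0,0],"rotation":[0,0.002,-0.001],"grip":20},{"linear":[0.009,0,0],"rotation":[0,0.002,-0.001],"grip":20},{"linear":[0.009,0,0],"rotation":[0,0.002,-0.001],"grip":20}]' 35
python3 -c "
from h import *
plan([523.9,215.6,61],[.979,-.204])"
```

```text
time_s: 8.33
eef_pos: [524.2, 216.3, 60.5]
ee_rot: [0.703, 0.072, 0.703, -0.072]
force: [-0.3, 0.6, -0.3]
grip_width: 0.294
sgn 1 rot/0.5 [ 0.001  -0.0001 -0.0004]
sgn -1 rot/0.5 [-6.2822e+00  7.0000e-04 -2.0000e-04]
lin/0.3 [-0.0015 -0.0027 -0.0006] pos [524.2 216.3  60.5] jaw [ 0.979 -0.204 -0.   ] j6 0.39 down [-0.e+00  2.e-04 -1.e+00] F [-0.3  0.6 -0.3] t 8.3333
```

```bash
python3 -m jog '[{"linear":[0.001,0,0],"rotation":[0,0,0],"grip":20},{"linear":[0.002,0,0],"rotation":[0,0,0],"grip":20},{"linear":[0.003,0,0],"rotation":[0,0,0],"grip":20}]' 35
```

```text
time_s: 8.58
eef_pos: [524.3, 216.3, 60.3]
ee_rot: [0.703, 0.072, 0.703, -0.072]
force: [-3.4, -0.6, 9.8]
grip_width: 0.291
```

Contact at about 10 N. I'll release with a small opening.

```bash
python3 -m jog '[{"linear":[-0.001,0,0],"rotation":[0,0,0],"grip":26},{"linear":[-0.001,0,0],"rotation":[0,0,0],"grip":29},{"linear":[-0.001,0,0],"rotation":[0,0,0],"grip":32},{"linear":[-0.001,0,0],"rotation":[0,0,0],"grip":32},{"linear":[-0.001,0,0],"rotation":[0,0,0],"grip":32}]' 30
python3 -c "
from h import *
snap('wrist','w7')
plan([523.9,215.6,100],[.979,-.204])"
```

```text
time_s: 9.0
eef_pos: [524.3, 216.3, 60.5]
ee_rot: [0.703, 0.072, 0.703, -0.072]
force: [-0.5, 0.6, 0.0]
grip_width: 0.373
sgn 1 rot/0.5 [ 0.0011  0.0001 -0.0003]
sgn -1 rot/0.5 [-6.2821e+00  5.0000e-04  1.0000e-04]
lin/0.3 [-0.1318 -0.0026 -0.0007] pos [524.3 216.3  60.5] jaw [ 0.979 -0.203  0.   ] j6 0.39 down [ 1.e-04  2.e-04 -1.e+00] F [ 0.7 -0.1  0.2] t 9.05
```

View pics/w7.png

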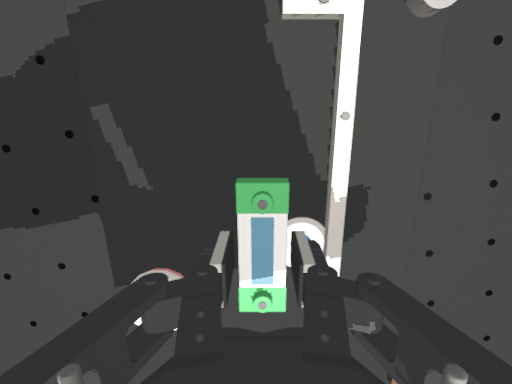

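Cell is on the plate, ports at (262,203) and (262,302), clear of the stop. The window shows at (302,243). I'll lift off and measure.

```bash
python3 -m jog '[{"linear":[-0.02,0,0],"rotation":[0,0,0],"grip":32},{"linear":[-0.08,0,0],"rotation":[0,0,0],"grip":32},{"linear":[-0.2,0,0],"rotation":[0,0,0],"grip":20},{"linear":[-0.32,0.0,0],"rotation":[0,0,0],"grip":0},{"linear":[-0.4,0.0,0],"rotation":[0,0,0],"grip":0},{"linear":[-0.45,0.0,0],"rotation":[0,0,0],"grip":0},{"linear":[-0.45,0.0,0],"rotation":[0,0,0],"grip":0},{"linear":[-0.45,0.0,0],"rotation":[0,0,0],"grip":0},{"linear":[-0.45,0.0,0],"rotation":[0,0,0],"grip":0}]' 30
python3 -c "
from h import *
c=snap('wrist','w8')
cv2.imwrite('pics/w8crop.png',cv2.resize(c['p'][:320,130:400,::-1],None,fx=1.8,fy=1.8,interpolation=cv2.INTER_CUBIC))
plan([523.9,215.6,100],[.979,-.204])"
```

```text
time_s: 9.8
eef_pos: [523.7, 216.2, 194.3]
ee_rot: [0.703, 0.072, 0.704, -0.072]
force: [0.4, -0.3, 0.1]
grip_width: -0.002
sgn 1 rot/0.5 [ 0.001  -0.0045  0.0015]
sgn -1 rot/0.5 [-6.2822e+00 -2.4000e-03 -7.1000e-03]
lin/0.3 [ 0.3135 -0.0015  0.0017] pos [523.7 216.2 194.1] jaw [ 0.979 -0.204 -0.002] j6 0.39 down [-2.4e-03 -3.0e-04 -1.0e+00] F [-0.4  0.1 -0.2] t 9.85
```

View pics/w8crop.png

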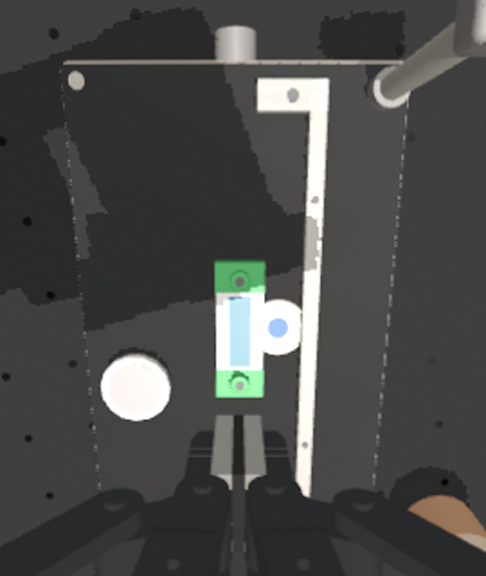

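```bash
cat > meas.py <<'E'
from h import *
def meas(name,xr,rows,cellbox,wpx=None,endpx=None):
    c=load(name);p=c["p"];g=cv2.cvtColor(p,cv2.COLOR_RGB2GRAY).astype(float);pi=p.astype(int)
    pts=[]
    for r in rows:
        seg=g[r,xr[0]:xr[1]];dg=np.diff(seg);j=int(np.argmax(dg));a=max(j-1,0)
        w3=dg[a:j+2].clip(0);pts.append((xr[0]+.5+(np.arange(a,a+len(w3))*w3).sum()/w3.sum(),r))
    A=w(c,pts,z=68);B=cv2.fitLine(A[:,:2].astype(np.float32),cv2.DIST_HUBER,0,.01,.01).ravel()
    v=np.array([B[0],B[1]]);v*=np.sign(v[1]);u=np.array([v[1],-v[0]]);S=B[2:4]
    res=(A[:,:2]-S)@u;print("stop yaw",np.arctan2(v[1],v[0]).round(4),"resid",res.std().round(2),S.round(1))
    if wpx: W=w(c,[wpx],z=60)[0,:2];print("window",W.round(1),"to stop",((S-W)@u).round(1))
    if endpx:
        E=w(c,[endpx],z=68)[0,:2];print("end stop v rel window",((E-W)@v).round(1))
    x0,y0,x1,y1=cellbox
    m=np.zeros(g.shape,np.uint8)
    m[y0:y1,x0:x1]=((pi[...,1]-pi[...,0]>25)|(g>110))[y0:y1,x0:x1]
    cs,_=cv2.findContours(m,0,2);ct=max(cs,key=cv2.contourArea).reshape(-1,2)
    r=cv2.minAreaRect(w(c,ct,z=70)[:,:2].astype(np.float32));bp=cv2.boxPoints(r)
    L=np.array([(b-S)@u for b in bp]);print("rect",r,"corners u to stop",L.round(1))
    i=np.argsort([ (b-W)@v for b in bp]);lo=bp[i[:2]].mean(0);hi=bp[i[2:]].mean(0);d=hi-lo
    C=r[0];print("cell yaw",np.arctan2(d[1],d[0]).round(4),"centre",np.round(C,1),"to stop",((C-S)@u).round(1),"v rel win",((C-W)@v).round(1))
E
python3 - <<'E'
from h import *;from meas import *
o=(130,0);f=1.8
meas("w8",(292,312),list(range(66,118,3))+list(range(152,240,4)),(246,142,279,224),(130+278/f,328/f),(130+280/f,111/f))
c=load("w8");q=w(c,[(130+239.5/f,281/f),(130+239.5/f,385/f)],z=76);print(q,np.linalg.norm(q[0]-q[1]))
E
```

```text
stop yaw 1.3659 resid 0.2 [564.1 243.9]
window [545.2 212. ] to stop 12.0
end stop v rel window 112.4
rect ((524.5558471679688, 217.58285522460938), (78.27484893798828, 29.096818923950195), 77.50254821777344) corners u to stop [-48.4 -19.4 -18.3 -47.4]
cell yaw 1.3527 centre [524.6 217.6] to stop -33.4 v rel win 1.3
[[529.68207877 245.56096629  76.        ]
 [517.91794315 188.51423173  76.        ]] 58.24710130674087
```

```bash
python3 -c "
from h import *
plan([493.8,226.5,90],[.979,-.2045])"
```

```text
sgn 1 rot/0.5 [ 0.002  -0.0045  0.0016]
sgn -1 rot/0.5 [-6.2812e+00 -2.4000e-03 -7.1000e-03]
lin/0.3 [ 0.3471  0.0137 -0.1038] pos [523.7 216.2 194.1] jaw [ 0.979 -0.204 -0.002] j6 0.39 down [-2.4e-03 -3.0e-04 -1.0e+00] F [-0.4  0.1 -0.2] t 9.85
```

```bash
python3 -m jog '[{"linear":[0.05,0.014,-0.104],"rotation":[0.002,-0.004,0.002],"grip":0},{"linear":[0.15,0.014,-0.104],"rotation":[0.002,-0.004,0.002],"grip":0},{"linear":[0.26,0.014,-0.104],"rotation":[0.002,-0.004,0.002],"grip":0},{"linear":[0.347,0.014,-0.104],"rotation":[0.002,-0.004,0.002],"grip":0},{"linear":[0.347,0.014,-0.104],"rotation":[0.002,-0.004,0.002],"grip":0},{"linear":[0.347,0.014,-0.104],"rotation":[0.002,-0.004,0.002],"grip":0},{"linear":[0.347,0.014,-0.104],"rotation":[0.002,-0.004,0.002],"grip":0}]' 30
python3 -c "
from h import *
c=snap('wrist','w9')
plan([493.8,226.5,63],[.979,-.2045])"
```

```text
time_s: 10.43
eef_pos: [494.5, 226.7, 91.2]
ee_rot: [0.704, 0.073, 0.703, -0.072]
force: [0.5, 0.2, 0.2]
grip_width: -0.002
sgn 1 rot/0.5 [-0.0001  0.004  -0.0025]
sgn -1 rot/0.5 [ 6.2831e+00 -3.9000e-03 -6.2000e-03]
lin/0.3 [ 0.0952 -0.0016 -0.0027] pos [494.6 226.8  91.6] jaw [ 0.979 -0.205  0.002] j6 0.42 down [ 2.2e-03  8.0e-04 -1.0e+00] F [-0.8  0.4  0.8] t 10.4833
```

View pics/w9.png

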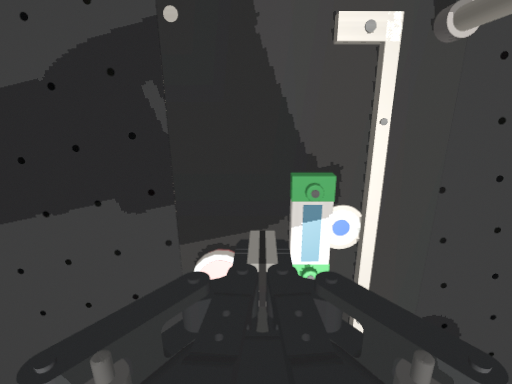

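```bash
python3 -m jog '[{"linear":[0,0,-0.01],"rotation":[0,0.004,-0.002],"grip":0},{"linear":[0.04,0,-0.01],"rotation":[0,0.004,-0.002],"grip":0},{"linear":[0.07,0,-0.01],"rotation":[0,0.004,-0.002],"grip":0},{"linear":[0.092,0,-0.01],"rotation":[0,0.004,-0.002],"grip":0},{"linear":[0.092,0,-0.01],"rotation":[0,0.004,-0.002],"grip":0},{"linear":[0.092,0,-0.01],"rotation":[0,0.004,-0.002],"grip":0},{"linear":[0.092,0,-0.01],"rotation":[0,0.004,-0.002],"grip":0}]' 30
python3 -c "
from h import *
c=snap('wrist','w10')
cv2.imwrite('pics/w10.png',c['p'][:340,:,::-1])
plan([493.8,226.5,63],[.979,-.2045])"
```

```text
time_s: 11.07
eef_pos: [492.1, 227.5, 64.4]
ee_rot: [0.704, 0.073, 0.703, -0.073]
force: [0.2, 0.1, 0.1]
grip_width: -0.003
sgn 1 rot/0.5 [-0.0001  0.0016 -0.0012]
sgn -1 rot/0.5 [ 6.2831e+00 -1.8000e-03 -2.5000e-03]
lin/0.3 [ 0.0049 -0.002   0.0062] pos [492.1 227.5  64.5] jaw [ 0.979 -0.205  0.001] j6 0.423 down [ 9.e-04  4.e-04 -1.e+00] F [-0.5  0.3 -0.9] t 11.1167
```

View pics/w10.png

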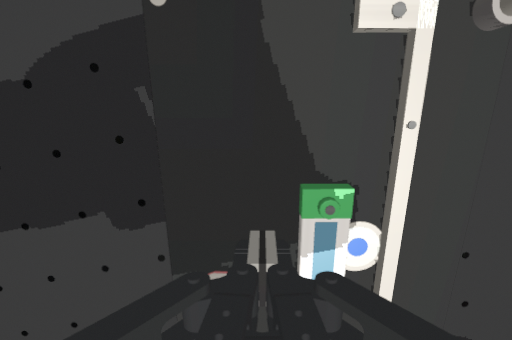

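```bash
python3 -m jog '[{"linear":[0.005,0,0],"rotation":[0,0.002,-0.001],"grip":0},{"linear":[0.005,0,0.007],"rotation":[0,0.002,-0.001],"grip":0},{"linear":[0.005,0,0.013],"rotation":[0,0.002,-0.001],"grip":0},{"linear":[0.005,0,0.018],"rotation":[0,0.002,-0.001],"grip":0},{"linear":[0.005,0,0.023],"rotation":[0,0.002,-0.001],"grip":0},{"linear":[0.005,0,0.028],"rotation":[0,0.002,-0.001],"grip":0},{"linear":[0.005,0,0.033],"rotation":[0,0.002,-0.001],"grip":0},{"linear":[0.005,0,0.038],"rotation":[0,0.002,-0.001],"grip":0},{"linear":[0.005,0,0.043],"rotation":[0,0.002,-0.001],"grip":0},{"linear":[0.005,0,0.048],"rotation":[0,0.002,-0.001],"grip":0},{"linear":[0.005,0,0.053],"rotation":[0,0.002,-0.001],"grip":0},{"linear":[0.005,0,0.058],"rotation":[0,0.002,-0.001],"grip":0},{"linear":[0.005,0,0.063],"rotation":[0,0.002,-0.001],"grip":0},{"linear":[0.005,0,0.067],"rotation":[0,0.002,-0.001],"grip":0},{"linear":[0.005,0,0.067],"rotation":[0,0.002,-0.001],"grip":0}]' 30
python3 -c "
from h import *
c=snap('wrist','w11')
cv2.imwrite('pics/w11.png',c['p'][:340,:,::-1])
plan([493.8,226.5,63],[.979,-.2045])"
```

```text
time_s: 12.37
eef_pos: [512.0, 223.3, 63.0]
ee_rot: [0.703, 0.073, 0.703, -0.073]
force: [0.4, -0.2, 0.5]
grip_width: 0.003
sgn 1 rot/0.5 [-0.0003 -0.0002 -0.0002]
sgn -1 rot/0.5 [ 6.2829e+00 -4.0000e-04  3.0000e-04]
lin/0.3 [-0.     -0.002  -0.0612] pos [511.9 223.3  63. ] jaw [ 0.979 -0.205 -0.   ] j6 0.407 down [-1.e-04  1.e-04 -1.e+00] F [ 0.  -0.6 -0.2] t 12.4167
```

View pics/w11.png

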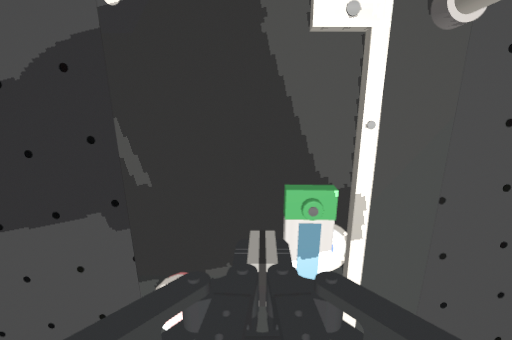

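```bash
python3 -m jog '[{"linear":[0,0,0.004],"rotation":[0,0,0],"grip":0},{"linear":[0,0,0.008],"rotation":[0,0,0],"grip":0},{"linear":[0,0,0.012],"rotation":[0,0,0],"grip":0},{"linear":[0,0,0.016],"rotation":[0,0,0],"grip":0},{"linear":[0,0,0.02],"rotation":[0,0,0],"grip":0},{"linear":[0,0,0.023],"rotation":[0,0,0],"grip":0},{"linear":[0,0,0.023],"rotation":[0,0,0],"grip":0}]' 30
python3 -c "
from h import *
c=snap('wrist','w12')
cv2.imwrite('pics/w12.png',c['p'][:340,:,::-1])
plan([493.8,226.5,63],[.979,-.2045])"
```

```text
time_s: 13.0
eef_pos: [518.9, 221.9, 63.0]
ee_rot: [0.703, 0.073, 0.703, -0.073]
force: [-0.2, -0.3, 0.8]
grip_width: -0.001
sgn 1 rot/0.5 [-0.0004  0.0002 -0.0004]
sgn -1 rot/0.5 [ 6.2828e+00 -6.0000e-04 -4.0000e-04]
lin/0.3 [-0.     -0.002  -0.0847] pos [518.8 221.9  63. ] jaw [ 0.979 -0.205  0.   ] j6 0.403 down [ 2.e-04  2.e-04 -1.e+00] F [-0.  -0.2 -0.1] t 13.05
```

View pics/w12.png

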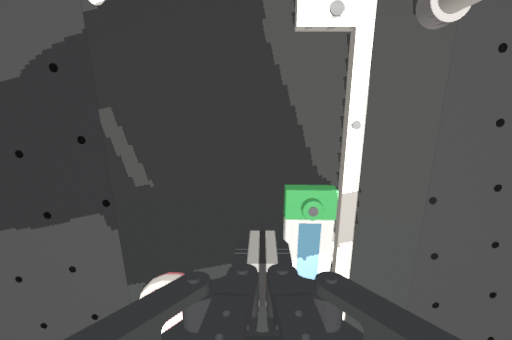

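```bash
python3 -m jog '[{"linear":[0,0,0.003],"rotation":[0,0,0],"grip":0},{"linear":[0,0,0.006],"rotation":[0,0,0],"grip":0},{"linear":[0,0,0.006],"rotation":[0,0,0],"grip":0}]' 30;python3 -m jog '[{"linear":[0,0,0.002],"rotation":[0,0,0],"grip":0},{"linear":[0,0,0.004],"rotation":[0,0,0],"grip":0},{"linear":[0,0,0.004],"rotation":[0,0,0],"grip":0}]' 30
```

```text
time_s: 13.3
eef_pos: [520.7, 221.5, 63.0]
ee_rot: [0.703, 0.073, 0.703, -0.073]
force: [-0.9, -0.2, -0.0]
grip_width: 0.003
time_s: 13.55
eef_pos: [521.9, 221.2, 63.0]
ee_rot: [0.703, 0.073, 0.703, -0.073]
force: [0.7, -0.5, 0.1]
grip_width: -0.002
```

```bash
python3 -m jog '[{"linear":[0,0,0.002],"rotation":[0,0,0],"grip":0},{"linear":[0,0,0.003],"rotation":[0,0,0],"grip":0},{"linear":[0,0,0.003],"rotation":[0,0,0],"grip":0}]' 30;
python3 -c "
from h import *
c=snap('wrist','w13')
cv2.imwrite('pics/w13.png',cv2.resize(c['p'][160:300,230:380,::-1],None,fx=4,fy=4,interpolation=cv2.INTER_CUBIC))"
```

```text
time_s: 13.8
eef_pos: [522.4, 221.0, 62.9]
ee_rot: [0.703, 0.073, 0.704, -0.073]
force: [-2.8, -0.3, 0.6]
grip_width: -0.002
```

View pics/w13.png

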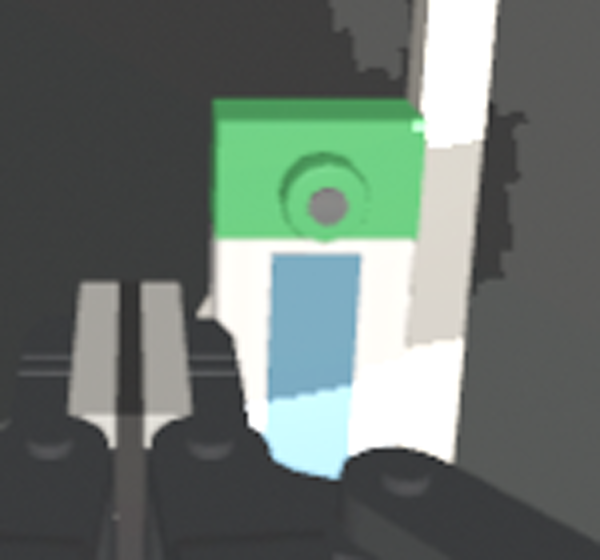

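```bash
python3 -m jog '[{"linear":[0,0,0.002],"rotation":[0,0,0],"grip":0},{"linear":[0,0,0.003],"rotation":[0,0,0],"grip":0},{"linear":[0,0,0.003],"rotation":[0,0,0],"grip":0}]' 30
```

```text
time_s: 14.1
eef_pos: [522.6, 221.0, 62.8]
ee_rot: [0.702, 0.073, 0.704, -0.073]
force: [-6.7, 0.1, 3.5]
grip_width: 0.002
```

```bash
python3 -m jog '[{"linear":[0,0,-0.01],"rotation":[0,0,0],"grip":0},{"linear":[0,0,-0.03],"rotation":[0,0,0],"grip":0},{"linear":[-0.06,0,-0.05],"rotation":[0,0,0],"grip":0},{"linear":[-0.18,0,-0.05],"rotation":[0,0,0],"grip":0},{"linear":[-0.3,0,-0.05],"rotation":[0,0,0],"grip":0},{"linear":[-0.42,0,-0.05],"rotation":[0,0,0],"grip":0},{"linear":[-0.45,-0.1,-0.05],"rotation":[0,0,0],"grip":0},{"linear":[-0.45,-0.1,-0.05],"rotation":[0,0,0],"grip":0},{"linear":[-0.45,-0.1,-0.05],"rotation":[0,0,0],"grip":0},{"linear":[-0.45,-0.1,-0.05],"rotation":[0,0,0],"grip":0}]' 30
python3 -c "
from h import *
c=snap('wrist','w14')
cv2.imwrite('pics/w14c.png',cv2.resize(c['p'][:300,130:400,::-1],None,fx=2,fy=2,interpolation=cv2.INTER_CUBIC))
plan([493.8,226.5,63],[.979,-.2045])"
```

```text
time_s: 14.93
eef_pos: [501.9, 194.8, 197.4]
ee_rot: [0.702, 0.073, 0.704, -0.073]
force: [0.6, -0.0, -0.1]
grip_width: 0.001
sgn 1 rot/0.5 [ 0.0001 -0.007   0.0015]
sgn -1 rot/0.5 [-6.283e+00 -2.400e-03 -1.100e-02]
lin/0.3 [ 0.4472  0.0975 -0.0462] pos [501.9 195.  197.1] jaw [ 0.979 -0.204 -0.004] j6 0.358 down [-0.0036 -0.     -1.    ] F [-0.7 -0.1 -0.5] t 14.9833
```

View pics/w14c.png

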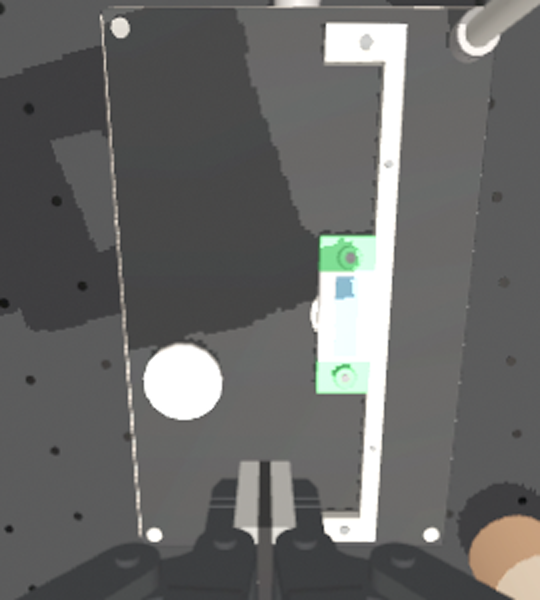

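Flat against the stop. The cell's ends are at crop (347,236) and (342,392), and both end-stop inner edges are visible at rows 63 and 515. I'll measure how well it is centred.

Run:
```python
from h import *
c=load("w14");p=c["p"];g=cv2.cvtColor(p,cv2.COLOR_RGB2GRAY).astype(float)
def edges(col0,col1,r0,r1,ch):
    a=ch[r0:r1,col0:col1].mean(1);d=np.diff(a);return np.c_[np.arange(r0,r1-1)+.5,d.round()][np.abs(d)>12].tolist()
P=p.astype(float);gr=P[...,1]-P[...,0]
print("up",edges(294,315,22,40,g));print("lo",edges(294,306,248,264,g))
print("cell hi",edges(292,314,110,124,gr));print("cell lo",edges(290,311,186,202,gr))
```

```text
up [[30.5, -84.0], [31.5, -16.0], [32.5, -44.0]]
lo [[253.5, -22.0], [254.5, 26.0], [255.5, 53.0], [257.5, 18.0], [258.5, 70.0], [262.5, -22.0]]
cell hi [[116.5, 41.0], [117.5, 42.0], [118.5, -38.0], [122.5, 14.0]]
cell lo [[195.5, 22.0], [196.5, -66.0]]
```

Run:
```python
from h import *
c=load("w14");yaw=1.3655;v=np.array([np.cos(yaw),np.sin(yaw),0])
f=lambda x,y,z:w(c,[(x,y)],z=z)[0]@v
# same column ~ 303, correct in px
u68,l68=f(304,30.7,68),f(300,258.5,68);u60,l60=f(304,32.6,60),f(300,255.2,60)
h,l=f(303,117.2,70),f(300,196.5,70)
ph,pl=f(130+348/2,258/2,76),f(130+344.5/2,377/2,76)
print("stops span",u68-l68,u60-l60,"cell",h-l,"ports",ph-pl)
for a,b in((u68,l68),(u60,l60)):print("mid",(a+b)/2,"cell off",(h+l)/2-(a+b)/2,"ports off",(ph+pl)/2-(a+b)/2)
```

```text
stops span 223.13685458498563 223.95552520154524 cell 77.98167584010287 ports 57.390730634725685
mid 319.3250818570788 cell off -0.20088669534135306 ports off -0.2625993850713826
mid 319.2415563356486 cell off -0.11736117391114931 ports off -0.17907386364117883
```

Run:
```python
from h import *
c=load("w14");p=c["p"];g=cv2.cvtColor(p,cv2.COLOR_RGB2GRAY).astype(float);P=p.astype(float)
cv2.imwrite("pics/w14d.png",cv2.resize(p[105:205,270:340,::-1],None,fx=6,fy=6,interpolation=cv2.INTER_CUBIC))
L=[]
for r in list(range(122,150,2))+list(range(166,196,2)):
    s=g[r,278:300];d=np.diff(s);j=int(np.argmax(d));L.append((278.5+j,r))
    
A=w(c,L,z=70)[:,:2];B=cv2.fitLine(A.astype(np.float32),cv2.DIST_HUBER,0,.01,.01).ravel();print("front edge yaw",np.arctan2(abs(B[1]),abs(B[0])))
S=[]
for r in list(range(40,110,3))+list(range(202,245,3)):
    s=g[r,300:330];d=np.diff(s);j=int(np.argmax(d));S.append((300.5+j,r))
A2=w(c,S,z=68)[:,:2];B2=cv2.fitLine(A2.astype(np.float32),cv2.DIST_HUBER,0,.01,.01).ravel();yaw=np.arctan2(abs(B2[1]),abs(B2[0]));print("stop yaw",yaw)
u=np.array([np.sin(yaw),-np.cos(yaw)]);print("front edge to stop",((A-B2[2:4])@u).round(1))
c=snap("top","top2");snap("scene","scene2")
a=load("top0")["p"].astype(int);b=c["p"].astype(int);dm=(np.abs(a-b).max(2)>40).astype(np.uint8);dm=dm[100:260,100:400]
im=c["p"][95:275,90:400,::-1];cv2.imwrite("pics/top2c.png",cv2.resize(im,None,fx=2.5,fy=2.5,interpolation=cv2.INTER_CUBIC))
```

```text
front edge yaw 1.3594451
stop yaw 1.3653747
front edge to stop [-26.3 -26.2 -26.2 -26.1 -26.  -26.  -25.9 -25.9 -25.8 -25.8 -25.7 -25.7
 -25.6 -27.5 -26.1 -26.  -26.  -25.9 -25.8 -25.8 -25.7 -25.7 -26.6 -26.6
 -26.5 -26.5 -26.4 -26.3 -26.3]
```

View pics/w14d.png

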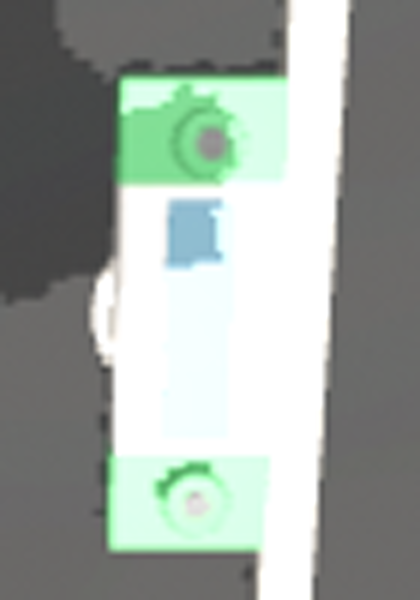

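View pics/top2c.png

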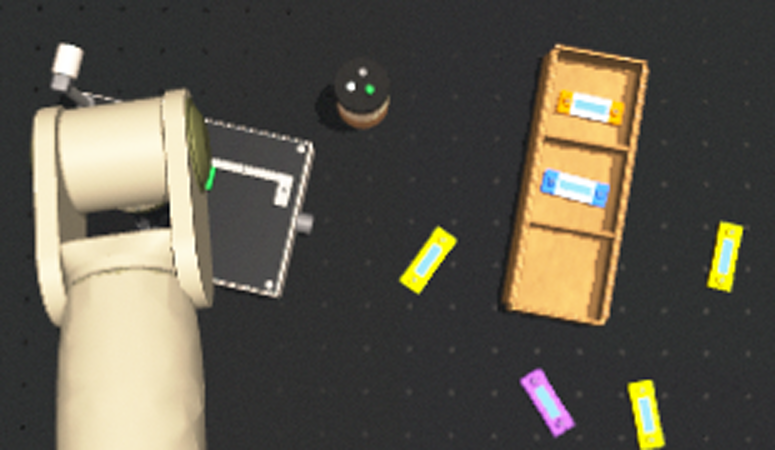

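Run:
```python
from h import *
c=load("w14");print(w(c,[(130+183/2,381/2)],z=72))
s,_=cur();print(s["force"],s["eef_pos"],s["dq"].round(3))
from rig import finish_job
print(finish_job())
```

```text
[[459.66657211 197.53018026  72.        ]]
[0.74580211 0.02353189 0.21456946] [501.93806317 195.12095181 197.07488492] [ 0.     0.001 -0.001  0.     0.002 -0.001]
the job is handed in; nothing more can be done
None
```

The green cell is loaded, and I handed the job in at about 15 s of the 58 s allowed. I lifted it out of the carton level and set it on the plate about 20 mm in front of the back stop at roughly 10 N, then let go. With the shut fingers I slid it against the back stop, finishing at about 7 N, and drew the fingers clear before handing in.

The last wrist picture, before hand-in, showed:
- **Back stop:** the cell's front edge is 26 mm from the stop face, which matches its 26 mm width, so it lies flush. Its angle differs from the stop's by 0.006 rad, about what one pixel is worth here.
- **Centring:** it sits about 0.2 mm from midway between the end stops.
- **Dish:** it is within 1 mm of where it started.

In the last top view the orange and blue cells are still in their bays and the bottle is standing. I judged those by eye only and did not measure them.

Earlier checks disagreed slightly. Three measurements gave the window-to-stop distance as 11.2 to 12.6 mm instead of the stated 13 mm, which is within the camera calibration. One early angle fit on the cell read about 0.013 rad off, before the push.

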